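# Hang the tube basket on the spring arm

### The arm

A 7-joint arm with a two-finger parallel gripper is mounted at the origin on the work surface. World frame = base frame: x ahead of the robot, y to its left, z up, the work surface at z = 0. Lengths are in m, angles in rad, forces in N, time in s.
With the tool pointing down it reaches from about 0.4 to 0.85 m from the base axis. Payload 10.4 kg.
Tool frame: the origin (TCP) lies at the centre of the arm's flange, where the gripper is bolted on; the fingertips stand 182 mm ahead of it and the grasp point (between the pads) lies 164 mm ahead of it; z points along the fingers, y is the direction in which the jaws open and shut (so a half turn about z gives the same grasp; the last joint's range is limited). The gripper opens to 87 mm and grips with 3 to 60 N. Pads are 19 mm wide; open, the fingers measure 117 mm over their backs; the gripper's body (75 mm by 190 mm) begins 51 mm behind the grasp point.
Start: joints at [-1.302, 0.332, -0.065, 1.46, 0.022, 1.35, -0.088], TCP at [0.18, 0.599, 0.405] pointing down, gripper open.
Joint ranges: [-2.6, 2.6], [-0.5, 2.12], [-1.47, 1.34], [0.16, 2.42], [-1.27, 4.41], [0.06, 2.06], [-2.6, 2.6]. Speed limits (rad/s): [2.22, 2.22, 2.79, 2.79, 3.14, 3.14, 3.14].

### API

Orientations are given as a unit quaternion [x, y, z, w].
In Python, from cell import * gives the robot as it stands. The module is installed in compiled form; this text tells all that it offers.
- The arm moves only by the tool apply_moves, never from a script. Its argument "rows" is a list of rows, each a list of 7 numbers: the closure, from -1 (fully open) to 1 (shut), then the shift along the tool's x, y, z in m, then the turn, a rotation vector about the tool's x, y, z in rad. In form: [[hand, dx, dy, dz, ax, ay, az], ...]. A call has 1 to 10 rows; each row shifts and turns the commanded pose from where the row before left it, along the tool's axes as they then stand; what a row does not reach is not made up. A row lasts 1/10 s, in which the tool goes at most 50 mm and 8.59 degrees, less where a joint would pass 70% of its speed; a pose out of reach is approached as far as the arm can. A call is refused whole if a number of a shift passes 0.05 or a number of a turn 0.15, either way. A call with a gripper value outside its range is refused whole. The fingers move at their own pace and stop on an object; "newtons" is the grip in N (left out, the last holds). Time passes only in rows, so rows that do not move let the fingers close. It gives the time, the measured TCP pose, the force and the opening at its end, in the units of the state.
- get_state(): the state, without advancing time (a new reading comes with each control period).
- grab_frame(name): name is "side" or "top" or "wrist"; returns (picture, depth): 400x640x3 uint8, red, green, blue; 400x640 float32, m along the optical axis (not along the pixel's ray), 0 where there is no reading.
- camera_params(name): a dict with "fx", "fy", "cx", "cy" (pixels), "position" and "attitude" of the camera in the world; the wrist camera has in their place "hand_eye" (4x4, takes a point from camera to tool coordinates, whose origin is the TCP and whose axes are the flange's). Camera axes: x right, y down, z forward; pixel columns grow to the right and rows downward; lengths in m; the calibration is good to about 2 mm. A picture is of the moment at which its call begins: read the wrist's pose just before it. camera_params takes no time and is no camera call.
- sign_off(): hands the job in, once; it reports no verdict.
Trained networks look in the newest picture that a camera, given by its name, has taken for a name from the list of things; names that differ only in an ending like _2 or _b are one class to them, and where a whole thing is asked for, a point or a joint stands for the part that bears it (a point fixed in the world has none). Each returns a list of dicts, best first, with "score" (0 to 1); they miss things now and then, are a little off and sometimes report something else, mostly with a low value. They report only what shows in the picture. A call takes as long as a camera call.
- trace(camera, label): "mask" (400x640 bool, what is visible of it) and "point" ([column, row] in pixels, amid what is visible of it).
The state is a dict: "time": time; "joints": joint angles; "joint_vel": joint speeds; "joint_efforts": joint torques, N m; "ee_pos": TCP position; "ee_rot": TCP orientation; "wrist_force": force on the tool from outside, world axes, zero at the start; "ft_torque": the same for the moment, N m; "gripper_width": finger opening in m.
Only numpy, scipy, OpenCV 4.12 (cv2) and the standard library are available. Lean on these libraries where they do the work, as an engineer would, in place of code of your own. Each camera call takes 0.05 s, during which the arm holds its last target. There are 200 camera calls.

### The job

Take the wire basket that holds the red-capped tubes and hang its handle loop in the hook of the spring-balanced arm. Keep hold of it while the arm sinks under its weight, and let go only once the arm has settled, so that the basket stays hanging freely and upright. Leave the empty basket where it stands.

Things in the scene. Friction and masses are not known exactly. Their poses are not given: they have to be found in the camera images.
- basket: Basket to hang: steel wire, with six red-capped tubes fixed in it (cap tops at 62 mm); 90 mm along x, 80 mm along y, walls 40 mm high, 196 mm tall in all; 0.34 to 0.44 kg. A wire loop stands over its middle, in its xz plane, with a black grip block on top: 24 mm (x) by 20 mm (y) by 38 mm tall, centre 177 mm above the origin; hold it there, closing along y. Origin: centre of the underside, z up.
- loop (a point): Middle of the underside of the loop's crossbar, 120 mm above the basket's origin, axes as the basket's. The loop is stiff 8 mm round wire: legs at x = +-43 mm, crossbar slightly peaked (ends 12 mm lower). The opening for the hook, looking along y, is 78 mm wide and 58 mm high from caps to crossbar. The underside of the grip block is 38 mm above this point.
- empty_basket: Bystander: the same wire basket with the same loop and grip block, but without tubes. Origin and axes as for the other one. Either basket may stand in either of the two places, some 20 cm apart.
- swingarm (a joint): Angle (rad) of the spring-balanced arm about its level pivot on the post, 245 mm from the hook point: 0 when empty (on its upper stop), growing as it sinks; 0.1 rad is 24 mm at the hook. There the spring gives about 70 N/m after a first 0.3 N, so under the tube basket the arm sinks 42 to 56 mm (0.17 to 0.23 rad) and stays, well damped.
- hook (a point): Lowest point of the hook's top, where the crossbar comes to lie, 235 mm up when empty; moves with the arm. The arm, a 10 mm round bar, points along this point's -y (away from the post), 7 degrees upward when empty; x is level. Its end rises 19 mm (24 when empty) to the open tip 45 mm out: pass the loop over the tip along +y. Postward it rises 11 mm in 40. A tray below is 24 mm high.

How it is judged:
On the way:
1. the tube basket hangs in the hook and the arm has sunk under it by more than 0.14 rad and come to rest, while the fingers still hold the basket (horizontal distance between basket and hook below 0.04 m and distance between basket and hook between 0.095 and 0.14 m and value of joint swingarm above 0.14 rad and velocity of joint swingarm between -0.05 and 0.05 rad/s and contact force between the fingers and basket above 0.5 N), for 0.3 s.
At the end, for the whole second after the job is handed in: The tube basket hangs released and at rest in the hook (its origin within 40 mm of the hook point horizontally and 95 to 140 mm from it), tilted under 14 degrees; the arm is still, sunk by more than 0.14 rad; the empty basket is within 30 mm of where it stood (horizontal distance between basket and hook below 0.04 m and distance between basket and hook between 0.095 and 0.14 m and value of joint swingarm above 0.14 rad and velocity of joint swingarm between -0.05 and 0.05 rad/s and linear speed of basket below 0.03 m/s and angle between basket's own z axis and vertical below 0.25 rad and distance of empty_basket from where it was at the start of the episode below 0.03 m); the robot touches nothing.
It fails at once if the empty basket is knocked over or moved by more than 30 mm (distance of empty_basket from where it was at the start of the episode above 0.03 m or angle between empty_basket's own z axis and vertical above 0.5 rad).
It also fails if it takes over 54 s, if anything falls off the work surface, if the arm or the gripper's body presses on something with over 40 N, if the wrist force passes 120 N, or if a joint passes its speed limit or range.

## Working session

There is one attempt and no reset: what is moved stays moved. The work goes in short steps, Python scripts to look and compute and a tool call to move; the robot and the scene stay as the last step left them, time stands still between calls to the robot, and variables do not carry over. Pictures are saved under pics/ and viewed, about 8 in all and at most 12, crops included, and the job is handed in when it is done.

Besides the shell and the picture viewer there is one more tool, called after ">>>" by a JSON object that holds its "api" and its "payload". apply_moves: Moves the arm, as the interface text tells. Its arguments: {"type":"object","properties":{"rows":{"type":"array"},"newtons":{"type":"number"}},"required":["rows"]}

```bash
mkdir -p pics
cat > h.py <<'E'
from cell import *
import numpy as np, cv2
from scipy.spatial.transform import Rotation as R
def campose(n,st=None):
    p=camera_params(n)
    if 'hand_eye' in p:
        T=np.eye(4);T[:3,:3]=R.from_quat(st['ee_rot']).as_matrix();T[:3,3]=st['ee_pos']
        return T@np.array(p['hand_eye'])
    T=np.eye(4);a=np.array(p['attitude'],float)
    T[:3,:3]=a if a.shape==(3,3) else R.from_quat(a).as_matrix()
    T[:3,3]=p['position'];return T
def cloud(n,d,st=None):
    p=camera_params(n);v,u=np.mgrid[:400,:640]
    P=np.stack([(u-p['cx'])/p['fx']*d,(v-p['cy'])/p['fy']*d,d],-1)
    T=campose(n,st);return P@T[:3,:3].T+T[:3,3]
E
python3 - <<'E'
from h import *
st=get_state();print({k:np.round(v,3).tolist() for k,v in st.items()})
for n in ['side','top','wrist']:
    st=get_state();f,d=grab_frame(n);np.save(f'pics/{n}_d.npy',d)
    p=camera_params(n);print(n,{k:np.round(v,3).tolist() for k,v in p.items()})
    C=cloud(n,d,st)
    for l in ['basket','empty_basket','swingarm','hook']:
        for r in trace(n,l)[:2]:
            m=r['mask']&(d>0);q=C[m]
            print(n,l,round(r['score'],2),np.round(r['point']),m.sum(),np.round(np.percentile(q,[2,50,98],axis=0),3).tolist() if m.sum() else '')
    cv2.imwrite(f'pics/{n}1.png',f[:,:,::-1])
a=cv2.imread('pics/side1.png');b=cv2.imread('pics/top1.png')
E
```

```text
{'time': 0.0, 'joints': [-1.302, 0.333, -0.065, 1.461, 0.022, 1.35, -0.088], 'joint_vel': [0.0, -0.002, 0.0, 0.0, -0.002, -0.002, -0.0], 'joint_efforts': [-0.0, -62.323, 0.025, -38.992, -0.061, 0.039, 0.0], 'ee_pos': [0.18, 0.598, 0.404], 'ee_rot': [0.145, 0.989, -0.001, -0.0], 'wrist_force': [-0.662, 0.293, 0.554], 'ft_torque': [-0.001, 0.058, -0.038], 'gripper_width': 0.087}
side {'fx': 429.745, 'fy': 429.745, 'cx': 318.039, 'cy': 206.547, 'position': [0.226, -0.636, 0.993], 'attitude': [0.908, -0.205, 0.09, -0.353]}
side basket 0.59 [303. 311.] 1745 [[0.39, -0.197, -0.001], [0.434, -0.161, 0.052], [0.481, -0.114, 0.195]]
side empty_basket 0.93 [393. 353.] 1966 [[0.525, -0.385, -0.003], [0.577, -0.337, 0.004], [0.63, -0.289, 0.195]]
side empty_basket 0.69 [270. 126.] 358 [[0.542, 0.107, 0.204], [0.557, 0.353, 0.229], [0.577, 0.385, 0.25]]
side swingarm 0.94 [271. 133.] 409 [[0.54, 0.113, 0.204], [0.557, 0.337, 0.23], [0.577, 0.384, 0.245]]
side hook 0.71 [274. 130.] 473 [[0.533, 0.101, 0.001], [0.557, 0.343, 0.23], [0.663, 0.532, 0.255]]
top {'fx': 375.687, 'fy': 375.687, 'cx': 318.238, 'cy': 198.423, 'position': [0.386, 0.021, 1.076], 'attitude': [0.707, -0.7, 0.062, -0.077]}
top basket 0.9 [391. 258.] 1095 [[0.391, -0.194, -0.001], [0.435, -0.145, 0.042], [0.484, -0.108, 0.196]]
top empty_basket 0.85 [454. 206.] 1183 [[0.525, -0.384, -0.002], [0.574, -0.334, 0.006], [0.627, -0.285, 0.196]]
top swingarm 0.86 [193. 196.] 796 [[0.543, 0.115, 0.015], [0.558, 0.337, 0.234], [0.594, 0.398, 0.247]]
top hook 0.65 [191. 194.] 736 [[0.542, 0.11, 0.216], [0.558, 0.346, 0.234], [0.577, 0.397, 0.252]]
wrist {'fx': 311.172, 'fy': 311.172, 'cx': 324.626, 'cy': 200.703, 'hand_eye': [[0.0, -0.954, -0.3, 0.083], [1.0, 0.0, -0.0, -0.0], [0.0, -0.3, 0.954, 0.021], [0.0, 0.0, 0.0, 1.0]]}
```

Run:
```python
from h import *
a=cv2.imread('pics/side1.png')[60:400,180:480];b=cv2.imread('pics/top1.png')[100:330,120:520]
cv2.imwrite('pics/s_c.png',cv2.resize(a,None,fx=1.76,fy=1.76,interpolation=3));cv2.imwrite('pics/t_c.png',cv2.resize(b,None,fx=2,fy=2,interpolation=3))
for n in ['side','top']:
    C=cloud(n,np.load(f'pics/{n}_d.npy')).reshape(-1,3)
    for c in [(0.435,-.155),(.577,-.337)]:
        m=(np.linalg.norm(C[:,:2]-c,axis=1)<.09)
        q=C[m&(C[:,2]>.185)&(C[:,2]<.21)]
        r=cv2.minAreaRect((q[:,:2]*1000).astype(np.float32));print(n,c,'grip',len(q),q.mean(0).round(4),r)
        q=C[m&(C[:,2]>.1)&(C[:,2]<.145)]
        w,v=np.linalg.eigh(np.cov(q[:,:2].T)); print(' bar',len(q),q.mean(0).round(4),np.degrees(np.arctan2(v[1,1],v[0,1])),np.sqrt(w), q.min(0),q.max(0))
        q=C[m&(C[:,2]>.02)&(C[:,2]<.075)];
        print(' body',len(q),cv2.minAreaRect((q[:,:2]*1000).astype(np.float32)))
    m=(abs(C[:,0]-.56)<.04)&(C[:,1]>.05)&(C[:,1]<.42)&(C[:,2]>.19)&(C[:,2]<.3); q=C[m]
    for y in np.arange(.09,.42,.01):
        s=q[abs(q[:,1]-y)<.005]
        if len(s):print(round(y,3),len(s),'x',s[:,0].mean().round(4),s[:,0].min().round(4),s[:,0].max().round(4),'z',s[:,2].max().round(4),s[:,2].mean().round(4))
```

```text
side (0.435, -0.155) grip 103 [ 0.4357 -0.1546  0.1935] ((436.255615234375, -153.28602600097656), (19.041378021240234, 23.68425178527832), 74.43128204345703)
 bar 151 [ 0.4335 -0.1534  0.1196] 166.13142918891737 [0.00220323 0.02758662] [ 0.39156243 -0.16643042  0.10030532] [ 0.48112421 -0.1387322   0.14336675]
 body 1007 ((436.5541076660156, -153.2419891357422), (80.85600280761719, 93.53413391113281), 76.65716552734375)
side (0.577, -0.337) grip 127 [ 0.5733 -0.3377  0.1936] ((574.6083984375, -336.1546630859375), (20.513957977294922, 22.717973709106445), 57.19941711425781)
 bar 190 [ 0.5733 -0.3366  0.1197] 145.91361778752136 [0.00236084 0.02782646] [ 0.53572598 -0.36462423  0.10002005] [ 0.61380131 -0.30848275  0.14404253]
 body 349 ((574.5678100585938, -336.7851867675781), (80.67023468017578, 93.69722747802734), 55.542606353759766)
0.1 14 x 0.5561 0.5513 0.56 z 0.2589 0.2555
0.11 4 x 0.5546 0.5527 0.5583 z 0.2554 0.2494
0.12 7 x 0.5549 0.5525 0.558 z 0.246 0.2373
0.13 6 x 0.5549 0.554 0.5569 z 0.2377 0.2349
0.14 9 x 0.557 0.5535 0.5613 z 0.2352 0.2329
0.15 11 x 0.5564 0.5522 0.5612
[... 2839 characters left out ...]
0.27 17 x 0.5582 0.5548 0.5621 z 0.2333 0.2308
0.28 16 x 0.5586 0.5552 0.5625 z 0.2329 0.2296
0.29 16 x 0.5588 0.5556 0.5625 z 0.2311 0.2283
0.3 19 x 0.5582 0.5536 0.5632 z 0.23 0.2263
0.31 31 x 0.5577 0.5508 0.5661 z 0.2307 0.2267
0.32 31 x 0.558 0.5506 0.5649 z 0.2293 0.2268
0.33 27 x 0.5574 0.5508 0.5649 z 0.2298 0.2262
0.34 27 x 0.5578 0.5506 0.5651 z 0.2269 0.2247
0.35 28 x 0.5583 0.5509 0.5658 z 0.2267 0.2236
0.36 162 x 0.5579 0.5328 0.5852 z 0.2447 0.223
0.37 135 x 0.5571 0.5289 0.5853 z 0.2463 0.2338
0.38 125 x 0.5549 0.5284 0.5851 z 0.2462 0.2359
0.39 98 x 0.5561 0.5285 0.5841 z 0.245 0.2366
0.4 74 x 0.5558 0.5329 0.5844 z 0.2455 0.2328
0.41 65 x 0.5562 0.5331 0.5847 z 0.2455 0.2243
```

View pics/side1.png

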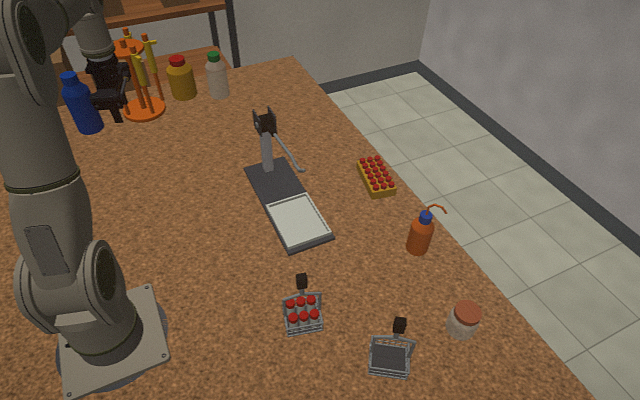

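View pics/top1.png

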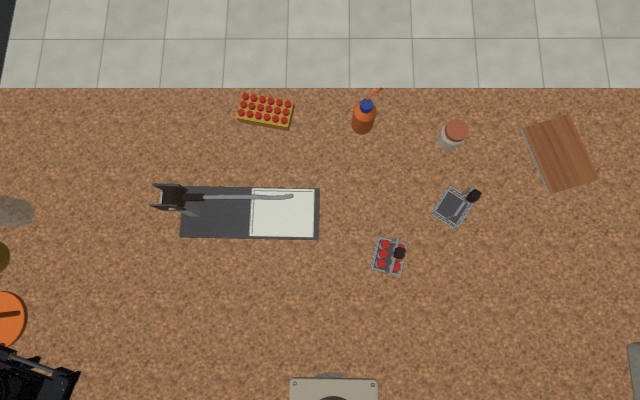

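The side view shows the red-capped basket at about (303,311) and the empty one at (393,353). The hook arm runs from (268,140) to (300,170), with its tray below. The top view agrees: basket (391,258), empty basket (454,206), hook tip (292,197). The measured heights fit the given sizes. The tube basket is at about (0.437, -0.152) with yaw -13.6°, and the hook point is at about (0.5563, 0.140, 0.235).

I'll raise the gripper first, then swing over.

>>> {"api": "apply_moves", "payload": {"rows": [[-1, 0, 0, -0.037, 0, 0, 0], [-1, 0, 0, -0.037, 0, 0, 0], [-1, 0, 0, -0.037, 0, 0, 0], [-1, 0, 0, -0.037, 0, 0, 0], [-1, -0.033, -0.02, 0, 0, 0, 0], [-1, -0.033, -0.02, 0, 0, 0, 0], [-1, -0.033, -0.02, 0, 0, 0, 0], [-1, -0.033, -0.02, 0, 0, 0, 0], [-1, -0.033, -0.02, 0, 0, 0, 0], [-1, -0.033, -0.02, 0, 0, 0, 0]]}}

```text
time: 1.75
ee_pos: [0.3358, 0.4253, 0.5529]
ee_rot: [0.145, 0.989, 0.0, 0.0]
wrist_force: [-0.0, 0.7, 0.8]
gripper_width: 0.087
```

>>> {"api": "apply_moves", "payload": {"rows": [[-1, -0.033, -0.02, 0, 0, 0, 0], [-1, -0.024, -0.028, 0, 0, 0, 0], [-1, -0.024, -0.028, 0, 0, 0, 0], [-1, -0.024, -0.028, 0, 0, 0, 0], [-1, -0.024, -0.028, 0, 0, 0, 0], [-1, -0.024, -0.028, 0, 0, 0, 0], [-1, -0.024, -0.028, 0, 0, 0, 0], [-1, -0.0115, -0.038, 0, 0, 0, 0], [-1, -0.0115, -0.038, 0, 0, 0, 0], [-1, -0.0115, -0.038, 0, 0, 0, 0]]}}

```text
time: 2.75
ee_pos: [0.4503, 0.0749, 0.5528]
ee_rot: [0.145, 0.989, 0.0, 0.0]
wrist_force: [-0.1, 0.9, 0.1]
gripper_width: 0.0869
```

>>> {"api": "apply_moves", "payload": {"rows": [[-1, -0.009, -0.037, 0, 0, 0, -0.009], [-1, -0.009, -0.037, 0, 0, 0, -0.009], [-1, -0.009, -0.037, 0.0, 0, 0, -0.009], [-1, -0.009, -0.037, 0.02, 0, 0, -0.009], [-1, -0.009, -0.037, 0.02, 0, 0, -0.009], [-1, -0.009, -0.037, 0.02, 0, 0, -0.009], [-1, 0, 0, 0.02, 0, 0, 0], [-1, 0, 0, 0, 0, 0, 0], [-1, 0, 0, 0, 0, 0, 0]]}}

```text
time: 3.65
ee_pos: [0.4437, -0.1511, 0.4732]
ee_rot: [0.118, 0.993, 0.0, -0.0]
wrist_force: [0.1, -0.0, 0.7]
gripper_width: 0.0871
```

```bash
cat > look.py <<'E'
from h import *
import sys
st=get_state();f,d=grab_frame('wrist');cv2.imwrite(sys.argv[1],f[:,:,::-1])
C=cloud('wrist',d,st).reshape(-1,3)
print(st['time'],st['ee_pos'],R.from_quat(st['ee_rot']).as_euler('xyz'))
m=(np.linalg.norm(C[:,:2]-(.437,-.152),axis=1)<.08)
for lo,hi in [(.185,.205),(.1,.15),(.02,.075)]:
    q=C[m&(C[:,2]>lo)&(C[:,2]<hi)]
    if len(q)>5:
        print(lo,len(q),q.mean(0).round(4),cv2.minAreaRect((q[:,:2]*1000).astype(np.float32)),q[:,2].max())
RM=R.from_quat(st['ee_rot']).as_matrix();print(RM.round(3).tolist())
E
python3 look.py pics/w2.png
```

```text
3.65 [ 0.4437     -0.15110544  0.47324878] [ 3.14128060e+00 -7.46683048e-05  2.90460967e+00]
0.185 628 [ 0.4343 -0.1515  0.1941] ((435.1502990722656, -151.8192596435547), (19.327701568603516, 23.094003677368164), 76.48845672607422) 0.19729403083271935
0.1 353 [ 0.4197 -0.1477  0.1185] ((435.65472412109375, -151.8880615234375), (7.628267288208008, 93.1711654663086), 76.51280212402344) 0.12967026940636872
0.02 2468 [ 0.431  -0.1503  0.052 ] ((435.0917663574219, -151.6538543701172), (80.92510223388672, 92.22895812988281), 76.358154296875) 0.07289864557869119
[[-0.972, 0.235, 0.0], [0.235, 0.972, 0.0], [0.0, 0.0, -1.0]]
```

View pics/w2.png

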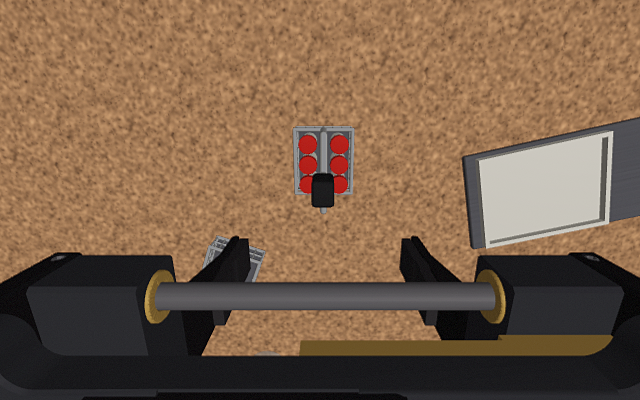

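The wrist view shows the red-capped basket at (323,160) and its grip block at (322,190), square to the jaws and midway between the fingers. The empty basket is off to the side at (235,250). I'll move over the block, descend and close.

>>> {"api": "apply_moves", "payload": {"rows": [[-1, 0.004, -0.001, 0.02, 0, 0, 0], [-1, 0.004, -0.001, 0.025, 0, 0, 0], [-1, 0, 0, 0.025, 0, 0, 0], [-1, 0, 0, 0.025, 0, 0, 0], [-1, 0, 0, 0.02, 0, 0, 0], [-1, 0, 0, 0.015, 0, 0, 0], [-1, 0, 0, 0, 0, 0, 0], [-1, 0, 0, 0, 0, 0, 0]]}}

```text
time: 4.5
ee_pos: [0.4359, -0.1513, 0.3438]
ee_rot: [0.118, 0.993, 0.0, 0.001]
wrist_force: [-0.4, -0.2, 0.2]
gripper_width: 0.0868
```

>>> {"api": "apply_moves", "payload": {"rows": [[1, 0, 0, 0, 0, 0, 0], [1, 0, 0, 0, 0, 0, 0], [1, 0, 0, 0, 0, 0, 0], [1, 0, 0, 0, 0, 0, 0], [1, 0, 0, 0, 0, 0, 0], [1, 0, 0, 0, 0, 0, 0], [1, 0, 0, 0, 0, 0, 0], [1, 0, 0, 0, 0, 0, 0]], "newtons": 25}}

```text
time: 5.3
ee_pos: [0.4353, -0.1518, 0.3427]
ee_rot: [0.119, 0.993, 0.0, -0.0]
wrist_force: [-0.2, -0.0, -0.3]
gripper_width: 0.0309
```

>>> {"api": "apply_moves", "payload": {"rows": [[1, 0, 0, 0, 0, 0, 0], [1, 0, 0, 0, 0, 0, 0], [1, 0, 0, 0, 0, 0, 0], [1, 0, 0, 0, 0, 0, 0]]}}

```text
time: 5.7
ee_pos: [0.4353, -0.1516, 0.3427]
ee_rot: [0.119, 0.993, 0.0, -0.0]
wrist_force: [1.4, 1.8, -0.6]
gripper_width: 0.0192
```

>>> {"api": "apply_moves", "payload": {"rows": [[1, 0, 0, -0.01, 0, 0, 0], [1, 0, 0, -0.02, 0, 0, 0], [1, 0, 0, -0.03, 0, 0, 0], [1, 0, 0, -0.03, 0, 0, 0], [1, 0, 0, -0.03, 0, 0, 0], [1, 0, 0, -0.03, 0, 0, 0], [1, 0, 0, -0.02, 0, 0, 0], [1, 0, 0, -0.01, 0, 0, 0], [1, 0, 0, 0, 0, 0, 0], [1, 0, 0, 0, 0, 0, 0]]}}

```text
time: 6.7
ee_pos: [0.4352, -0.1518, 0.5218]
ee_rot: [0.119, 0.993, -0.0, -0.001]
wrist_force: [-0.5, -0.2, -5.1]
gripper_width: 0.0199
```

>>> {"api": "apply_moves", "payload": {"rows": [[1, 0, 0, 0.005, 0, 0, -0.045], [1, 0, 0, 0.005, 0, 0, -0.045], [1, 0, 0, 0.005, 0, 0, -0.045], [1, 0, 0, 0.005, 0, 0, -0.045], [1, 0, 0, 0.005, 0, 0, -0.045]]}}

```text
time: 7.2
ee_pos: [0.4351, -0.1517, 0.4961]
ee_rot: [0.006, 1.0, -0.0, -0.001]
wrist_force: [0.7, -0.3, -4.2]
gripper_width: 0.0195
```

>>> {"api": "apply_moves", "payload": {"rows": [[1, -0.01, 0.015, 0, 0, 0, 0], [1, -0.02, 0.029, 0, 0, 0, 0], [1, -0.02, 0.029, 0, 0, 0, 0], [1, -0.02, 0.029, 0, 0, 0, 0], [1, -0.02, 0.029, 0, 0, 0, 0], [1, -0.02, 0.029, 0, 0, 0, 0], [1, -0.009, 0.013, 0, 0, 0, 0], [1, 0, 0, 0, 0, 0, 0], [1, 0, 0, 0, 0, 0, 0]]}}

```text
time: 8.1
ee_pos: [0.5565, 0.0196, 0.4968]
ee_rot: [0.007, 1.0, -0.001, -0.001]
wrist_force: [0.2, -0.7, -3.5]
gripper_width: 0.0201
```

```bash
cat > chk.py <<'E'
from h import *
import sys
st=get_state();g=np.array(st['ee_pos']);print(st['time'],g.round(4),R.from_quat(st['ee_rot']).as_matrix().round(3).tolist(),np.round(st['wrist_force'],1),round(st['gripper_width'],4))
for n in ['side','top']:
    f,d=grab_frame(n);cv2.imwrite(f'pics/{n}_{sys.argv[1]}.png',f[:,:,::-1]);C=cloud(n,d).reshape(-1,3)
    for r in trace(n,'basket')[:1]:
        q=C[(r['mask']&(d>0)).ravel()]
        print(n,round(r['score'],2),len(q),np.percentile(q,[2,98],axis=0).round(3).tolist())
        b=g[2]-.3427
        for lo,hi in [(.01,.075),(.09,.13)]:
            s=q[(q[:,2]>b+lo)&(q[:,2]<b+hi)&(np.linalg.norm(q[:,:2]-g[:2],axis=1)<.075)]
            if len(s)>5:print(lo,len(s),s.mean(0).round(4),cv2.minAreaRect((s[:,:2]*1000).astype(np.float32)),s[:,2].max().round(4))
    q=C[(abs(C[:,0]-.557)<.02)&(C[:,1]>.08)&(C[:,1]<.25)&(C[:,2]>.15)&(C[:,2]<.28)]
    for y in np.arange(.09,.25,.02):
        s=q[abs(q[:,1]-y)<.005]
        if len(s):print(round(y,3),len(s),s[:,0].mean().round(4),s[:,2].max().round(4))
E
python3 chk.py a
```

```text
8.1 [0.5565 0.0196 0.4968] [[-1.0, 0.013, -0.002], [0.013, 1.0, -0.001], [0.002, -0.001, -1.0]] [ 0.2 -0.7 -3.5] 0.0201
side 0.66 1570 [[0.513, -0.022, 0.003], [0.653, 0.199, 0.32]]
0.01 1042 [0.554  0.0074 0.1983] ((556.8445434570312, 16.800060272216797), (81.82730102539062, 91.8144302368164), 88.64498901367188) 0.2281
0.09 158 [0.5548 0.0163 0.268 ] ((557.210205078125, 16.79656982421875), (9.242602348327637, 93.05276489257812), 89.05543518066406) 0.2839
0.09 2 0.5559 0.2588
0.11 6 0.5546 0.2532
0.13 6 0.5553 0.2389
0.15 10 0.5562 0.2356
0.17 16 0.5573 0.2424
0.19 8 0.558 0.2407
0.21 6 0.5569 0.2382
0.23 10 0.5577 0.236
top 0.6 1219 [[0.526, -0.386, -0.002], [0.628, -0.285, 0.196]]
0.11 4 0.5535 0.2528
0.13 8 0.5538 0.2387
0.15 16 0.5566 0.2374
0.17 19 0.5569 0.2426
0.19 16 0.5573 0.2425
0.21 18 0.5573 0.2408
0.23 16 0.5579 0.2372
```

```bash
python3 -c "
import cv2
a=cv2.imread('pics/side_a.png')[90:290,180:400];cv2.imwrite('pics/side_ac.png',cv2.resize(a,None,fx=3,fy=3,interpolation=3)[:600])"
```

```text
(no output)
```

View pics/side_ac.png

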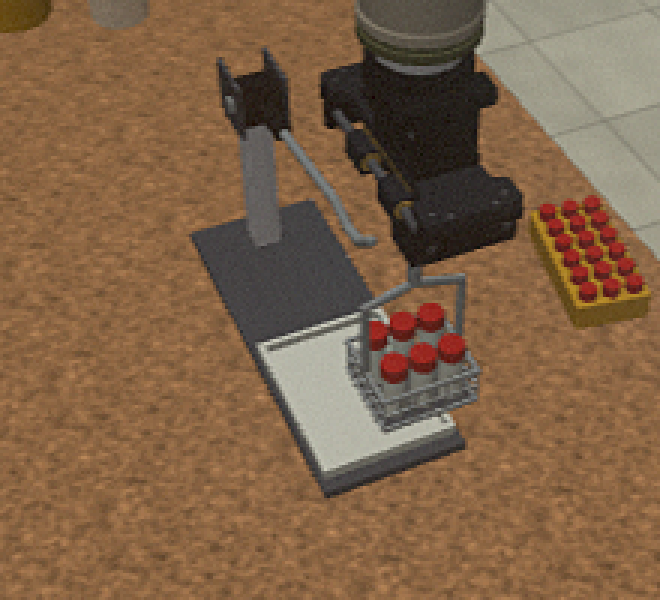

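The crop shows the loop at (415,285), level and square, just short of the hook tip at (372,240). The crossbar stands above the tip and the caps are below the arm. By measurement the crossbar underside is at 0.274 against the tip's 0.262, and x agrees. I'll pass the loop over the tip along +y.

>>> {"api": "apply_moves", "payload": {"rows": [[1, 0, 0.01, 0, 0, 0, 0], [1, 0, 0.015, 0, 0, 0, 0], [1, 0, 0.015, 0, 0, 0, 0], [1, 0, 0.015, 0, 0, 0, 0], [1, 0, 0.01, 0, 0, 0, 0], [1, 0, 0, 0, 0, 0, 0]]}}

```text
time: 8.9
ee_pos: [0.5573, 0.0872, 0.4974]
ee_rot: [0.005, 1.0, 0.0, -0.0]
wrist_force: [0.4, 0.3, -4.2]
gripper_width: 0.0199
```

>>> {"api": "apply_moves", "payload": {"rows": [[1, 0, 0.01, 0, 0, 0, 0], [1, 0, 0.015, 0, 0, 0, 0], [1, 0, 0.015, 0, 0, 0, 0], [1, 0, 0.01, 0, 0, 0, 0], [1, 0, 0.006, 0, 0, 0, 0], [1, 0, 0, 0, 0, 0, 0], [1, 0, 0, 0, 0, 0, 0]]}}

```text
time: 9.6
ee_pos: [0.5582, 0.1402, 0.4977]
ee_rot: [0.007, 1.0, -0.0, 0.0]
wrist_force: [0.2, -0.3, -4.3]
gripper_width: 0.02
```

```bash
python3 chk.py b;  python3 -c "
import cv2
a=cv2.imread('pics/side_b.png')[90:290,180:400];cv2.imwrite('pics/side_bc.png',cv2.resize(a,None,fx=3,fy=3,interpolation=3)[:600])"
```

```text
9.6 [0.5582 0.1402 0.4977] [[-1.0, 0.013, 0.0], [0.013, 1.0, -0.0], [-0.0, -0.0, -1.0]] [ 0.2 -0.3 -4.3] 0.02
side 0.91 1387 [[0.515, 0.098, 0.008], [0.632, 0.377, 0.295]]
0.01 889 [0.5557 0.1268 0.1986] ((559.23876953125, 138.0584716796875), (84.10678100585938, 92.57801055908203), 89.65794372558594) 0.2297
0.09 147 [0.5565 0.1343 0.2678] ((558.2847290039062, 117.2844009399414), (48.18632888793945, 91.14808654785156), 88.2068099975586) 0.2843
0.09 2 0.5584 0.2593
0.11 141 0.5561 0.2539
0.13 24 0.556 0.2788
0.15 71 0.5547 0.2356
0.17 15 0.5535 0.2382
0.19 9 0.5578 0.2407
0.21 10 0.5578 0.2377
0.23 10 0.558 0.2357
top 0.46 231 [[0.515, 0.099, 0.013], [0.567, 0.121, 0.219]]
0.01 155 [0.5388 0.1092 0.1988] ((539.66162109375, 110.21927642822266), (21.189847946166992, 49.77851486206055), 88.50806427001953) 0.2196
0.11 61 0.5535 0.2561
```

View pics/side_bc.png

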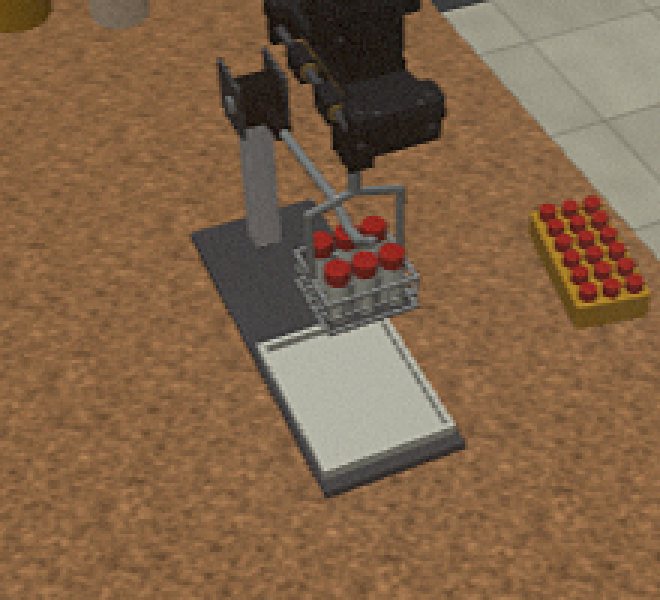

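The arm bar now passes through the loop: crossbar at about (355,190), hook tip at about (370,240) between crossbar and caps. I'll lower it, watching the wrist force.

>>> {"api": "apply_moves", "payload": {"rows": [[1, 0.001, 0, 0.01, 0, 0, 0], [1, 0.001, 0, 0.01, 0, 0, 0], [1, 0, 0, 0.01, 0, 0, 0], [1, 0, 0, 0.008, 0, 0, 0], [1, 0, 0, 0.006, 0, 0, 0], [1, 0, 0, 0.006, 0, 0, 0], [1, 0, 0, 0, 0, 0, 0], [1, 0, 0, 0, 0, 0, 0], [1, 0, 0, 0, 0, 0, 0]]}}

```text
time: 10.7
ee_pos: [0.5561, 0.1407, 0.4481]
ee_rot: [0.006, 1.0, 0.0, 0.0]
wrist_force: [-0.4, -0.7, -3.0]
gripper_width: 0.0195
```

>>> {"api": "apply_moves", "payload": {"rows": [[1, 0, 0, 0.006, 0, 0, 0], [1, 0, 0, 0.006, 0, 0, 0], [1, 0, 0, 0.006, 0, 0, 0], [1, 0, 0, 0.005, 0, 0, 0], [1, 0, 0, 0, 0, 0, 0], [1, 0, 0, 0, 0, 0, 0], [1, 0, 0, 0, 0, 0, 0]]}}

```text
time: 11.4
ee_pos: [0.556, 0.1408, 0.4249]
ee_rot: [0.006, 1.0, 0.0, -0.0]
wrist_force: [0.7, 0.8, -0.9]
gripper_width: 0.0199
```

>>> {"api": "apply_moves", "payload": {"rows": [[1, 0, 0, 0.006, 0, 0, 0], [1, 0, 0, 0.006, 0, 0, 0], [1, 0, 0, 0.005, 0, 0, 0], [1, 0, 0, 0, 0, 0, 0], [1, 0, 0, 0, 0, 0, 0], [1, 0, 0, 0, 0, 0, 0], [1, 0, 0, 0, 0, 0, 0], [1, 0, 0, 0, 0, 0, 0]]}}

```text
time: 12.2
ee_pos: [0.556, 0.1407, 0.4078]
ee_rot: [0.006, 1.0, 0.0, -0.0]
wrist_force: [-0.9, 3.4, -0.6]
gripper_width: 0.0196
```

```bash
python3 chk.py c;  python3 -c "
import cv2
from cell import *
import numpy as np
F=[]
for i in range(8):
    grab_frame('top');F.append(get_state()['wrist_force'])
print(np.mean(F,0),np.std(F,0))
a=cv2.imread('pics/side_c.png')[90:290,180:400];cv2.imwrite('pics/side_cc.png',cv2.resize(a,None,fx=3,fy=3,interpolation=3)[:600])"
```

```text
12.2 [0.556  0.1407 0.4078] [[-1.0, 0.013, -0.0], [0.013, 1.0, 0.0], [0.0, 0.0, -1.0]] [-0.9  3.4 -0.6] 0.0196
side 0.66 1273 [[0.512, 0.099, 0.0], [0.65, 0.3, 0.225]]
0.01 804 [0.5534 0.1286 0.1091] ((556.9598388671875, 138.86505126953125), (82.60911560058594, 93.27232360839844), 89.084716796875) 0.1401
0.09 134 [0.5567 0.1369 0.1799] ((557.6424560546875, 139.15145874023438), (68.11000061035156, 68.93450164794922), 45.17327117919922) 0.195
0.09 7 0.5568 0.2023
0.11 6 0.5545 0.1942
0.13 31 0.5529 0.2545
0.15 9 0.5496 0.2464
0.17 8 0.5556 0.1986
0.19 8 0.556 0.2025
0.21 8 0.5569 0.2022
0.23 4 0.5567 0.2046
top 0.65 178 [[0.452, 0.068, 0.014], [0.559, 0.119, 0.61]]
0.01 109 [0.5345 0.11   0.1085] ((534.9000244140625, 111.61613464355469), (45.58317184448242, 22.013282775878906), 1.2115850448608398) 0.1306
0.11 1 0.5538 0.1946
[-0.697517    2.49102002  0.51139324] [0.22974166 0.45425601 0.43206356]
```

View pics/side_cc.png

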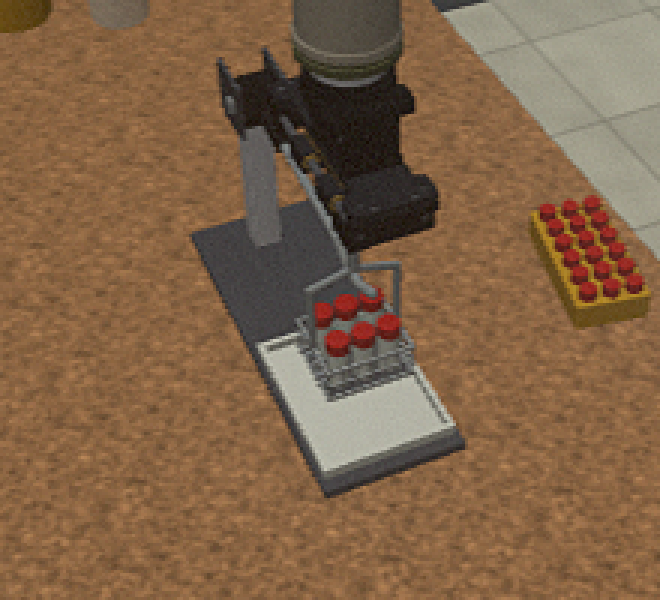

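>>> {"api": "apply_moves", "payload": {"rows": [[1, 0, 0.001, 0, 0, 0, 0], [1, 0, 0.001, 0, 0, 0, 0], [1, 0, 0.001, 0, 0, 0, 0], [1, 0, 0, 0, 0, 0, 0], [1, 0, 0, 0, 0, 0, 0], [1, 0, 0, 0, 0, 0, 0]]}}

```text
time: 13.4
ee_pos: [0.5562, 0.1435, 0.4077]
ee_rot: [0.007, 1.0, -0.0, 0.0]
wrist_force: [-0.3, -2.4, -0.5]
gripper_width: 0.02
```

```bash
cat > F.py <<'E'
from cell import *
import numpy as np
F=[];T=[]
for i in range(8):
    grab_frame('top');s=get_state();F.append(s['wrist_force']);T.append(s['ft_torque'])
print(s['time'],s['ee_pos'],np.mean(F,0).round(2),np.mean(T,0).round(3))
E
python3 F.py
```

```text
13.8 [0.55612936 0.14368526 0.40773207] [-0.04 -2.43 -0.23] [-0.681 -0.009 -0.004]
```

>>> {"api": "apply_moves", "payload": {"rows": [[1, 0, -0.001, 0, 0, 0, 0], [1, 0, -0.0005, 0, 0, 0, 0], [1, 0, 0, 0, 0, 0, 0], [1, 0, 0, 0, 0, 0, 0], [1, 0, 0, 0, 0, 0, 0], [1, 0, 0, 0, 0, 0, 0]]}}

```text
time: 14.4
ee_pos: [0.5561, 0.1425, 0.4078]
ee_rot: [0.006, 1.0, 0.0, 0.0]
wrist_force: [-0.0, 3.0, 0.4]
gripper_width: 0.0201
```

```bash
python3 F.py
```

```text
14.8 [0.55609267 0.1422331  0.40773505] [-0.04  2.98  0.26] [ 0.766 -0.029 -0.015]
```

>>> {"api": "apply_moves", "payload": {"rows": [[1, 0, 0.0008, 0, 0, 0, 0], [1, 0, 0, 0, 0, 0, 0], [1, 0, 0, 0, 0, 0, 0], [1, 0, 0, 0, 0, 0, 0], [1, 0, 0, 0, 0, 0, 0]], "newtons": 8}}

```text
time: 15.3
ee_pos: [0.5561, 0.1426, 0.4077]
ee_rot: [0.007, 1.0, -0.0, -0.0]
wrist_force: [0.2, -0.8, 0.5]
gripper_width: 0.02
```

```bash
python3 F.py
```

```text
15.7 [0.55612815 0.14274114 0.40768133] [-0.06 -1.6  -0.15] [-0.425  0.033 -0.01 ]
```

Wrist force is about zero vertically and the arm is still and sunk about 50 mm, with the basket held throughout. I'll take off the remaining side load and release gently.

>>> {"api": "apply_moves", "payload": {"rows": [[1, 0, -0.0004, 0, 0, 0, 0], [1, 0, 0, 0, 0, 0, 0], [1, 0, 0, 0, 0, 0, 0], [0.45, 0, 0, 0, 0, 0, 0], [0.4, 0, 0, 0, 0, 0, 0], [0.35, 0, 0, 0, 0, 0, 0], [0.3, 0, 0, 0, 0, 0, 0], [0.25, 0, 0, 0, 0, 0, 0], [0.2, 0, 0, 0, 0, 0, 0], [0.2, 0, 0, 0, 0, 0, 0]]}}

```text
time: 16.7
ee_pos: [0.5561, 0.1426, 0.4077]
ee_rot: [0.006, 1.0, 0.0, 0.0]
wrist_force: [-0.0, -0.8, -0.0]
gripper_width: 0.0344
```

```bash
python3 chk.py d; python3 -c "
import cv2
a=cv2.imread('pics/side_d.png')[90:290,180:400];cv2.imwrite('pics/side_dc.png',cv2.resize(a,None,fx=3,fy=3,interpolation=3)[:600])"; python3 look.py pics/wd.png
```

```text
16.7 [0.5561 0.1426 0.4077] [[-1.0, 0.013, 0.0], [0.013, 1.0, 0.0], [-0.0, 0.0, -1.0]] [-0.  -0.8 -0. ] 0.0344
side 0.78 1187 [[0.513, 0.101, 0.012], [0.602, 0.233, 0.226]]
0.01 796 [0.5528 0.1303 0.1086] ((557.4368896484375, 139.0960693359375), (81.84929656982422, 93.14787292480469), 86.64826965332031) 0.1392
0.09 110 [0.5499 0.1399 0.1797] ((555.6544189453125, 142.69419860839844), (18.966630935668945, 89.13665008544922), 86.81462860107422) 0.1935
0.09 8 0.5566 0.2019
0.11 10 0.5551 0.2318
0.13 22 0.5527 0.2558
0.15 6 0.5507 0.2437
0.17 9 0.5534 0.28
0.19 6 0.5551 0.1996
0.21 9 0.5568 0.201
0.23 9 0.5565 0.2036
top 0.52 153 [[0.513, 0.103, 0.065], [0.557, 0.122, 0.129]]
0.01 106 [0.5321 0.1122 0.1084] ((535.648681640625, 114.06370544433594), (46.19049835205078, 22.104684829711914), 0.0428486242890358) 0.1293
0.09 1 0.5546 0.1912
16.9 [0.5561037  0.14259933 0.40775355] [3.14146906e+00 3.30138510e-05 3.12878364e+00]
[[-1.0, 0.013, 0.0], [0.013, 1.0, 0.0], [-0.0, 0.0, -1.0]]
```

View pics/side_dc.png

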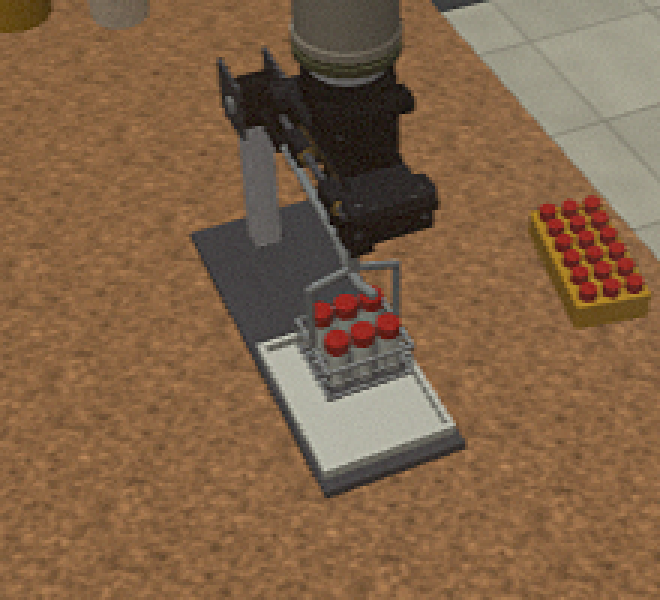

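View pics/wd.png

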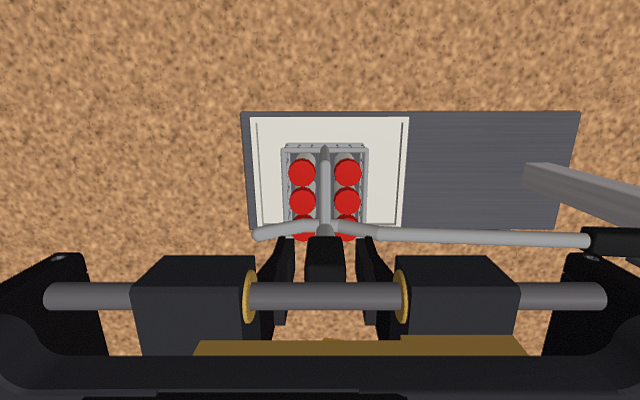

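The side view shows the basket hanging in the hook, upright and not dropped. The wrist view shows the grip block at (325,260), free of the fingers at (285,265) and (368,265). I'll open wider and go straight up.

>>> {"api": "apply_moves", "payload": {"rows": [[-0.3, 0, 0, 0, 0, 0, 0], [-0.3, 0, 0, 0, 0, 0, 0], [-0.3, 0, 0, 0, 0, 0, 0], [-0.3, 0, 0, 0, 0, 0, 0], [-0.3, 0, 0, -0.01, 0, 0, 0], [-0.3, 0, 0, -0.02, 0, 0, 0], [-0.3, 0, 0, -0.025, 0, 0, 0], [-0.3, 0, 0, -0.025, 0, 0, 0], [-0.3, 0, 0, -0.03, 0, 0, 0], [-0.3, 0, 0, -0.03, 0, 0, 0]]}}

```text
time: 17.95
ee_pos: [0.5558, 0.1424, 0.5497]
ee_rot: [0.006, 1.0, 0.0, 0.0]
wrist_force: [0.3, 0.1, 0.1]
gripper_width: 0.0565
```

>>> {"api": "apply_moves", "payload": {"rows": [[-0.3, 0, 0, -0.02, 0, 0, 0], [-0.3, 0.02, 0, 0, 0, 0, 0], [-0.3, 0.03, 0, 0, 0, 0, 0], [-0.3, 0.03, 0, 0, 0, 0, 0], [-0.3, 0.02, 0, 0, 0, 0, 0], [-0.3, 0, 0, 0, 0, 0, 0], [-0.3, 0, 0, 0, 0, 0, 0], [-0.3, 0, 0, 0, 0, 0, 0], [-0.3, 0, 0, 0, 0, 0, 0], [-0.3, 0, 0, 0, 0, 0, 0]]}}

```text
time: 18.95
ee_pos: [0.4566, 0.1439, 0.5675]
ee_rot: [0.007, 1.0, -0.0, -0.0]
wrist_force: [-0.5, -0.9, -0.0]
gripper_width: 0.0566
```

```bash
cat > fin.py <<'E'
from h import *
for k in range(2):
    f,d=grab_frame('side');C=cloud('side',d).reshape(-1,3)
    print(get_state()['time'])
    for c,b in [((.5565,.141),.0651),((.5746,-.336),0)]:
        m=np.linalg.norm(C[:,:2]-c,axis=1)<.06
        for lo,hi in [(.01,.075),(.185,.205)]:
            q=C[m&(C[:,2]>b+lo)&(C[:,2]<b+hi)];print(c,lo,len(q),q.mean(0).round(4),q[:,2].max().round(4),[np.round(v,1) for v in cv2.minAreaRect((q[:,:2]*1000).astype(np.float32))])
    q=C[(abs(C[:,0]-.557)<.01)&(C[:,2]>.15)&(C[:,2]<.3)]
    print([(round(y,2),q[abs(q[:,1]-y)<.005][:,2].max().round(3)) for y in np.arange(.19,.33,.02)])
a=f[90:290,180:400,::-1];cv2.imwrite('pics/fin.png',cv2.resize(a,None,fx=3,fy=3,interpolation=3))
E
python3 fin.py
```

```text
19.0
(0.5565, 0.141) 0.01 815 [0.554  0.1301 0.1085] 0.1376 [array([557.1, 139.7]), array([82.8, 92.8]), np.float64(87.5)]
(0.5565, 0.141) 0.185 68 [0.5567 0.1389 0.2571] 0.2622 [array([558.3, 140.5]), array([24.5, 22.1]), np.float64(0.2)]
(0.5746, -0.336) 0.01 425 [ 0.5726 -0.3463  0.0339] 0.0748 [array([ 574.8, -336.5]), array([80.6, 93.1]), np.float64(55.8)]
(0.5746, -0.336) 0.185 126 [ 0.5736 -0.3376  0.1934] 0.1983 [array([ 574. , -336.7]), array([20.8, 22.8]), np.float64(58.1)]
[(np.float64(0.19), np.float64(0.199)), (np.float64(0.21), np.float64(0.204)), (np.float64(0.23), np.float64(0.204)), (np.float64(0.25), np.float64(0.206)), (np.float64(0.27), np.float64(0.207)), (np.float64(0.29), np.float64(0.208)), (np.float64(0.31), np.float64(0.216)), (np.float64(0.33), np.float64(0.217))]
19.05
(0.5565, 0.141) 0.01 810 [0.5536 0.1302 0.1086] 0.1389 [array([557.9, 139.4]), array([93.4, 81.9]), np.float64(0.2)]
(0.5565, 0.141) 0.185 71 [0.5566 0.1385 0.2571] 0.2614 [array([557.8, 140.7]), array([25.2, 21.3]), np.float64(7.8)]
(0.5746, -0.336) 0.01 426 [ 0.5727 -0.3466  0.0339] 0.075 [array([ 575.1, -336.2]), array([81.3, 93.6]), np.float64(56.4)]
(0.5746, -0.336) 0.185 124 [ 0.5736 -0.3375  0.1936] 0.1979 [array([ 574.4, -336.1]), array([21. , 22.6]), np.float64(55.8)]
[(np.float64(0.19), np.float64(0.2)), (np.float64(0.21), np.float64(0.203)), (np.float64(0.23), np.float64(0.203)), (np.float64(0.25), np.float64(0.206)), (np.float64(0.27), np.float64(0.21)), (np.float64(0.29), np.float64(0.21)), (np.float64(0.31), np.float64(0.215)), (np.float64(0.33), np.float64(0.216))]
```

View pics/fin.png

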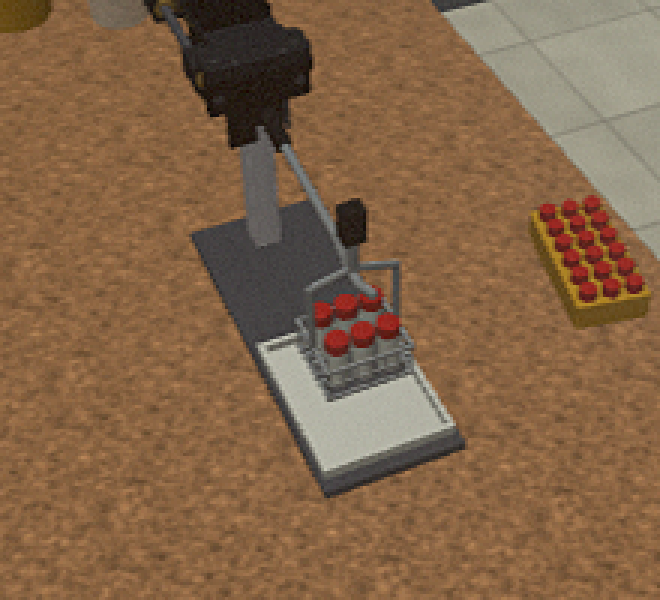

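The basket hangs upright with its block at (350,222) over the body at (360,345) and the gripper well clear. The empty basket hasn't moved. I'll hand in.

```bash
python3 -c "
from cell import *
print(sign_off())"
```

```text
the job is handed in; nothing more can be done
None
```

The tube basket now hangs by its loop in the hook, released and upright, and I handed the job in at about 19 s of robot time.

- **Method:** I gripped the basket by its block, turned it square to the hook arm and passed the loop over the tip. I then lowered it until the vertical wrist force was about zero. I kept hold for about 4 s while the arm settled, then opened the fingers and moved away.
- **Hanging basket:** Two pictures 0.05 s apart gave the same position within measuring noise. The grip block and body line up within about 2 mm, so there is almost no tilt. The basket is about 2 mm from the hook point horizontally.
- **Arm sink:** The crossbar sits about 50 mm below its empty height, roughly 0.2 rad. This is worked out from the tool height and the depth images, because the joint angle itself can't be read.
- **Empty basket:** It is within about 1 mm of where it started.
- **Robot:** It stands clear of everything, with wrist force near zero.
- **Disagreements:**
  - While I held the basket in the hook, a sideways load of up to about 3 N showed at the wrist. I trimmed it to about 1 N before letting go.
  - The side camera read positions about 2 to 3 mm off the wrist camera in y.
  - Once, in the top view, the network mistook the empty basket for the tube basket, so I relied on the measured positions there.

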